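# Reset the faulted sample loader under its push-latch cover

### The arm

A 7-joint arm with a two-finger parallel gripper is mounted at the origin on the work surface. World frame = base frame: x ahead of the robot, y to its left, z up, the work surface at z = 0. Lengths are in mm, angles in rad, forces in N, time in s.
With the tool pointing down it reaches from about 425 to 1025 mm from the base axis. Payload 9.4 kg.
Tool frame: the origin (TCP) lies between the finger pads; the fingertips stand robot.tip_reach ahead of it and the grasp point (between the pads) is the TCP (robot.tip_reach is the distance from the TCP to the fingertips, in mm); z points along the fingers, x is the direction in which the jaws open and shut, and the axes are right-handed (so a half turn about z gives the same grasp; the last joint's range is limited). The gripper opens to 93 mm and grips with 3 to 60 N. Pads are 15 mm wide; open, the fingers measure 128 mm over their backs; the gripper's body (75 mm by 188 mm) begins 65 mm behind the grasp point.
Start: joints at [1.201, 0.599, -0.003, 1.599, 0.002, 0.943, -0.08], TCP at [209.251, -694.146, 237.618] pointing down, gripper open.
Joint ranges: [-2.57, 2.57], [-0.35, 1.97], [-1.29, 1.29], [0.11, 2.56], [-1.05, 4.19], [0.11, 1.86], [-2.63, 2.63]. Speed limits (rad/s): [2.22, 2.22, 3.01, 3.01, 3.14, 3.14, 3.14].

### API

Orientations are given as a rotation vector (axis times angle).
In Python, from rig import robot gives the robot as it stands.
- The arm moves only by the tool jog_arm, never from a script. Its argument "targets" is a list that holds one entry, the list of rows, each a list of 7 numbers: the shift along the tool's x, y, z each as a share of 200 mm, from -1 to 1, then the turn, a rotation vector about the tool's x, y, z each as a share of 1.5 rad, from -1 to 1, then the gripper command: -1 is fully open, 1 is shut, values between are in proportion. A call has 1 to 8 rows; each row is the pose to reach, as a shift and turn from the pose commanded when the call began, along the tool's axes at that moment; what a row does not reach only later rows make up. A row lasts 1/12 s, in which the tool goes at most 41.7 mm and 7.16 degrees, less where a joint would pass 70% of its speed; a pose out of reach is approached as far as the arm can. A call with a number of a shift or a turn outside -1 to 1 is refused whole. A call with a gripper value outside its range is refused whole. The fingers move at their own pace and stop on an object; the grip force is fixed at half the most. Time passes only in rows, so rows that repeat a pose let the fingers close. It gives the time, the measured TCP pose, the force and the opening at its end, in the units of the state.
- robot.read_state(): the state, without advancing time (a new reading comes with each control period).
- robot.camera(name): name is "scene" or "top" or "wrist"; returns the picture (400x640x3 uint8, red, green, blue); there is no depth.
- robot.get_calibration(name): a dict with "mtx" (3x3 intrinsics, pixels), "eye" and "orientation" of the camera in the world; the wrist camera has in their place "hand_eye" (4x4, takes a point from camera to tool coordinates, whose origin is the TCP and whose axes are the tool frame's). Camera axes: x right, y down, z forward; pixel columns grow to the right and rows downward; lengths in mm; the calibration is good to about 2 mm. The wrist camera is an equidistant fisheye: a pixel r from the principal point sees the ray r / f radians off the axis. A picture is of the moment at which its call begins: read the wrist's pose just before it. get_calibration takes no time and is no camera call.
- robot.sign_off(): hands the job in, once; it reports no verdict.
Trained networks look in the newest picture that a camera, given by its name, has taken for a name from the list of things; names that differ only in an ending like _2 or _b are one class to them, and where a whole thing is asked for, a point or a joint stands for the part that bears it (a point fixed in the world has none). Each returns a list of dicts, best first, with "conf" (0 to 1); they miss things now and then, are a little off and sometimes report something else, mostly with a low value. They report only what shows in the picture. A call takes as long as a camera call.
- robot.recognise(target, camera): "pixel" ([column, row] in pixels, amid what is visible of it).
- robot.pinpoint(target, camera): "pixel" ([column, row] in pixels: a listed point, or the origin of a listed thing).
The state is a dict: "time_s": time; "joint_pos": joint angles; "qvel": joint speeds; "effort": joint torques, N m; "tool_pos": TCP position; "ee_rot": TCP orientation; "wrist_force": force on the tool from outside, world axes, zero at the start; "moment": the same for the moment, N m; "opening": opening from 0.0 (shut) to 1.0 (fully open).
Only numpy, scipy, OpenCV 4.12 (cv2) and the standard library are available. Lean on these libraries where they do the work, as an engineer would, in place of code of your own. Each camera call takes 0.05 s, during which the arm holds its last target.

### The job

The sample loader with the red lamp bar needs a reset: press its cover so that it pops fully open, press the green button beneath it all the way down, then push the cover shut and press it until it latches flush again. Do it all by touch, gripping and lifting nothing, leave the other loader's cover shut, and do not disturb the vials and the other things on the bench.

Things in the scene. Friction and masses are not known exactly. Their poses are not given: they have to be found in the camera images.
- loader: Loader to reset: slate-blue unit 190 (its x) x 230 (its y) x 70 high, fixed, with a RED lamp bar on its deck and +x/-x faces. Origin: centre of its underside, z up. Its flat deck, 70 above the bench, has a well 122 (x) x 136 (y), 42 deep, closed by the push-latch cover, which is hinged on the well's +y side; free edge and lamp bar on the -y side.
- cover (a joint): Angle (rad) of its cover, a paler flap 112 (x) x 125 x 5: 0 latched flush, 1.35 open (steep, leaning to -y). Push-push latch: pressed to its stop at -0.08 (8 mm down at the pad, about 2 N) and let go, it springs up to 1.35 in about 1 s. Pushed from open right to the same stop and let go, it stays at 0; short of the stop it springs open again. Each full press changes its state.
- cover_pad (a point): Pale grey strip (70 x 22) to press, at the middle of the cover's free side, on its outer (upper) face, 100 from the hinge and 25 from the free edge. Moves with the cover. Its y axis points along the cover to the hinge, its z axis out of the outer face.
- cover_hinge (a point): Middle of the cover's hinge axis, 68 above the bench and 62.5 to the unit's +y of its centre; 2 mm below the cover's outer face. Turns with the cover: y axis from the free edge to the hinge, x along the hinge, z out of the outer face.
- reset (a joint): Travel (m) of the green reset button in the well: 0 = up, 0.006 = fully down; about 5 N takes it fully down; springs back.
- reset_top (a point): Centre of the top of the green reset button, 32 diameter, 50 above the bench when up, 30 to the unit's -y of its centre (so 20 below the deck, in the middle of the well's width, 92 from the hinge and 38 from the well's -y wall). Uncovered only while the cover is open.
- spare: The other sample loader, identical but with a GREEN lamp bar; its cover is to stay shut. Either loader may stand on the left or the right. Origin: centre of its underside.
- spare_cover (a joint): Angle (rad) of the other loader's cover, 0 = latched; must stay latched.
- vial1: capped glass vial standing on the bench, clear with a dark blue cap, 22 diameter x 45 tall; bystander. Origin: centre of its underside
- vial2: a second vial like it; bystander. Origin: centre of its underside
- rack: bright blue vial rack, 75 x 120 x 30 (46 with the vials in it); bystander. Origin: centre of its underside
- solvent: amber solvent bottle, 70 diameter x 150 tall; bystander. Origin: centre of its underside
- beaker: clear beaker, 72 diameter x 80 tall; bystander. Origin: centre of its underside
- jar: white jar with blue lid, 60 diameter x 70 tall; bystander. Origin: centre of its underside
- wrench: steel fitting wrench lying flat, 180 long (its x), about 38 wide, 8 thick; bystander. Origin: centre of its underside

How it is judged (in metres and radians):
On the way, in this order (a step that is already met when the one before it is completed fails the run):
1. the red-lamp loader's cover has popped fully open (value of joint cover above 1.2 rad), for 0.2 s.
2. the green button is pressed fully down while the cover is open (value of joint reset above 0.005 m and value of joint cover above 0.9 rad), for 0.05 s.
3. the cover is pushed shut (value of joint cover below 0.04 rad), for 0.1 s.
At the end, for the whole second after the job is handed in: The red-lamp loader's cover is latched within 0.04 rad of flush and still, its button is up again, the other cover is within 0.04 rad of shut, and every bystander is within 30 mm of where it stood (value of joint cover between -0.04 and 0.04 rad and value of joint reset below 0.0015 m and velocity of joint cover between -0.05 and 0.05 rad/s and value of joint spare_cover between -0.04 and 0.04 rad and distance of each of vial1, vial2, rack, solvent, beaker, jar, wrench from where it was at the start of the episode below 0.03 m); the robot touches nothing.
It fails at once if the other loader's cover opens (value of joint spare_cover above 0.15 rad).
It fails at once if a bystander is lifted, carried or pushed more than 30 mm (distance of any of vial1, vial2, rack, solvent, beaker, jar, wrench from where it was at the start of the episode above 0.03 m).
It fails at once if a bystander is knocked over (angle between any of vial1, vial2, rack, solvent, beaker, jar's own z axis and vertical above 0.5 rad).
It also fails if it takes over 61 s, if anything falls off the work surface, if the arm or the gripper's body presses on something with over 40 N, if the wrist force passes 120 N, or if a joint passes its speed limit or range.

## Working session

There is one attempt and no reset: what is moved stays moved. The work goes in short steps, Python scripts to look and compute and a tool call to move; the robot and the scene stay as the last step left them, time stands still between calls to the robot, and variables do not carry over. Pictures are saved under pics/ and viewed, and the job is handed in when it is done.

Besides the shell and the picture viewer there is one more tool, called after "Call:" by a JSON object that holds its "method" and its "body". jog_arm: Moves the arm, as the interface text tells. Shift numbers are shares of 200 mm and turn numbers shares of 1.5 rad, none past 1 either way. Its arguments: {"type":"object","properties":{"targets":{"type":"array"}},"required":["targets"]}

```bash
ls; mkdir -p pics
python3 - <<'E'
from rig import robot
import cv2
s=robot.read_state()
for k,v in s.items(): print(k,v)
print(robot.tip_reach)
for n in ("scene","top","wrist"):
    im=robot.camera(n); cv2.imwrite(f"pics/{n}0.png",im[:,:,::-1])
    print(n,robot.get_calibration(n))
    if n!="wrist":
        for t in ("loader","spare","cover_pad","cover_hinge","solvent","vial1","rack","beaker","jar","wrench"):
            print(t,[(d['pixel'],round(d['conf'],2)) for d in robot.pinpoint(t,n)][:3])
E
```

```text
pics
time_s 0.0
joint_pos [ 1.20129552  0.60013119 -0.00252539  1.60010893  0.00180761  0.94289857
 -0.07979619]
qvel [ 0.00053932 -0.0008197  -0.00104223  0.0018013   0.00038728 -0.00163308
  0.00072441]
effort [ 7.90649974e-04 -7.65045190e+01  1.49810750e+00 -2.52348197e+01
 -5.23536152e-02  1.69572135e-02  1.22338843e-04]
tool_pos [ 209.10391961 -693.72129315  236.7633041 ]
ee_rot [-2.52115181e+00  1.87308164e+00  2.08428397e-03]
wrist_force [0.69506776 0.85588832 0.64703271]
moment [-0.00935855 -0.03060088  0.01268368]
opening 0.9984724773441553
19.0
scene {'mtx': array([[430.19953355,   0.        , 321.39423467],
       [  0.        , 430.19953355, 197.3190766 ],
       [  0.        ,   0.        ,   1.        ]]), 'eye': array([1001.17325133, -485.09546348, 1108.03387866]), 'orientation': array([-2.44054716, -0.90168697,  0.24661506])}
loader [([240.0, 253.5], 0.68)]
spare [([343.8, 164.8], 0.74)]
cover_pad []
cover_hinge [([259.8, 229.4], 0.83)]
solvent [([414.3, 195.6], 0.64), ([259.3, 228.8], 0.43)]
vial1 [([272.4, 175.1], 0.57), ([259.4, 230.6], 0.38)]
rack [([368.6, 244.6]
[... 631 characters left out ...]

vial1 [([307.9, 256.6], 0.57), ([329.4, 186.2], 0.48)]
rack [([326.6, 154.4], 0.7)]
beaker [([390.9, 160.7], 0.75)]
jar [([466.3, 280.6], 0.94)]
wrench [([174.5, 207.0], 0.61)]
wrist {'mtx': array([[309.70691629,   0.        , 313.88832987],
       [  0.        , 309.70691629, 201.86958627],
       [  0.        ,   0.        ,   1.        ]]), 'hand_eye': array([[ 9.99999979e-01, -1.77184117e-04,  1.06419010e-04,
         1.70723342e-01],
       [ 1.46448783e-04,  9.70746224e-01,  2.40107784e-01,
        -6.60721138e+01],
       [-1.45849138e-04, -2.40107764e-01,  9.70746229e-01,
        -1.47637349e+02],
       [ 0.00000000e+00,  0.00000000e+00,  0.00000000e+00,
         1.00000000e+00]])}
```

View images.

View pics/scene0.png

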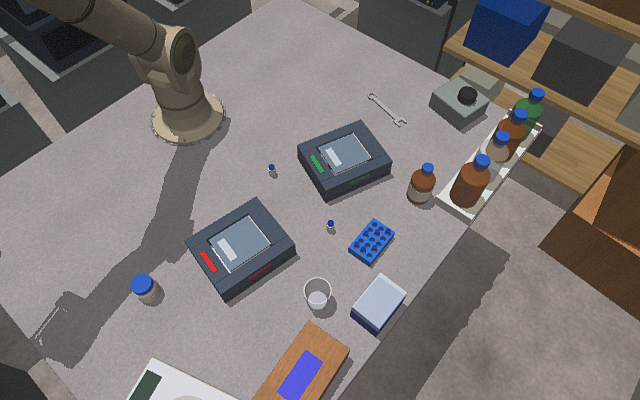

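View pics/top0.png

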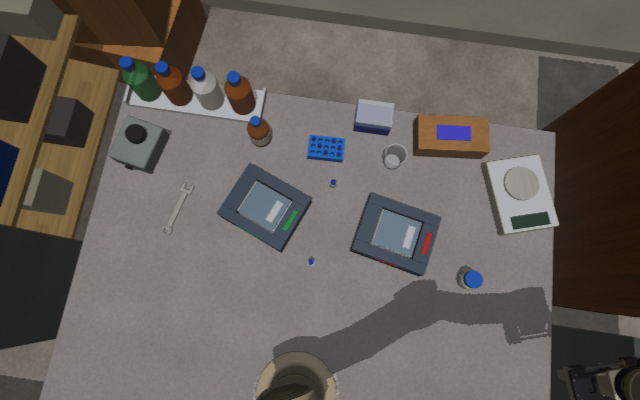

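Run:
```python
import cv2
a=cv2.imread("pics/top0.png")[180:290,340:500]; cv2.imwrite("pics/top0c.png",cv2.resize(a,None,fx=5,fy=5,interpolation=cv2.INTER_CUBIC))
a=cv2.imread("pics/scene0.png")[190:310,175:305]; cv2.imwrite("pics/scene0c.png",cv2.resize(a,None,fx=5,fy=5,interpolation=cv2.INTER_CUBIC))
```

```text
(no output)
```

View pics/top0c.png

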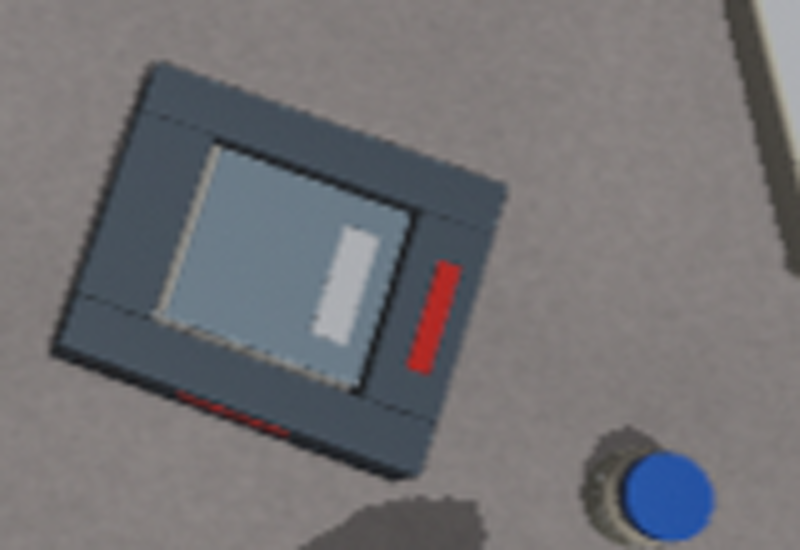

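View pics/scene0c.png

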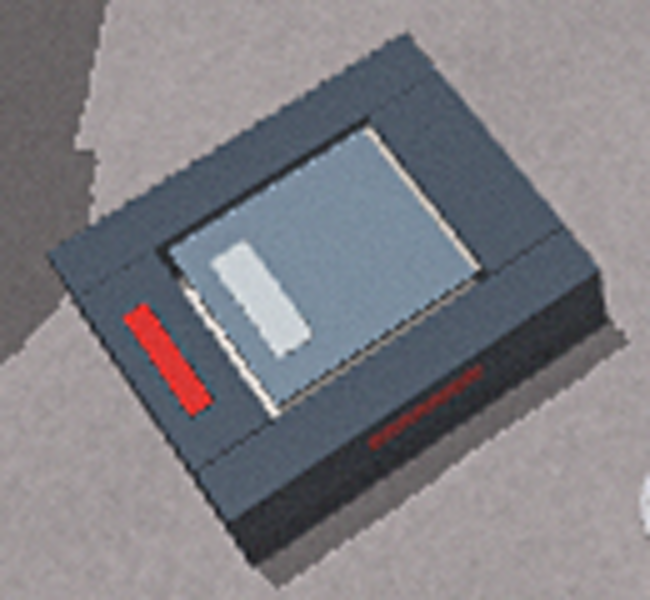

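```bash
cat > h.py <<'E'
import numpy as np
from scipy.spatial.transform import Rotation as R
from scipy.optimize import least_squares
from rig import robot
def proj(n,P):
    c=robot.get_calibration(n); Rm=R.from_rotvec(c['orientation']).as_matrix()
    p=(np.atleast_2d(P)-c['eye'])@Rm; q=p@np.array(c['mtx']).T
    return q[:,:2]/q[:,2:]
def ray(n,px,z):
    c=robot.get_calibration(n); Rm=R.from_rotvec(c['orientation']).as_matrix()
    d=Rm@np.linalg.inv(c['mtx'])@np.array([px[0],px[1],1.]); e=np.array(c['eye'])
    return e+d*(z-e[2])/d[2]
E
python3 - <<'E'
from h import *
loc=np.array([[95,115,70],[95,-115,70],[-95,-115,70],[-95,115,70]])
t=np.array([[150,62],[507,187],[412,478],[52,347]])/5+[340,180]
s=np.array([[598,270],[232,520],[50,258],[405,35]])/5+[175,190]
for sel in ("t","s","ts"):
    def f(v):
        P=loc@R.from_rotvec([0,0,v[2]]).as_matrix().T+[v[0],v[1],0]; r=[]
        if 't' in sel: r.append(proj("top",P)-t)
        if 's' in sel: r.append(proj("scene",P)-s)
        return np.concatenate(r).ravel()
    o=least_squares(f,[500,-200,0]); print(sel,o.x,np.abs(o.fun).max(),np.sqrt((o.fun**2).mean()))
x,y,a=o.x
Rm=R.from_rotvec([0,0,a]).as_matrix()
T=lambda p:Rm@p+[x,y,0]
print("pad",T(np.array([0,-37.5,70])),"btn",T(np.array([0,-30,50])),"hinge",T(np.array([0,62.5,68])),"free",T(np.array([0,-62.5,70])))
print("pad px",proj("top",T(np.array([0,-37.5,70]))),proj("scene",T(np.array([0,-37.5,70]))))
for n,p,z in (("vial1",(334,182),45),("vial2",(311,260),45),("jar",(473,279),70),("beaker",(393,153),80),("solv",(258,125),150)):print(n,ray("top",p,z))
s=robot.read_state(); print(R.from_rotvec(s['ee_rot']).as_matrix().round(3), s['time_s'])
E
```

```text
t [ 5.07768857e+02 -2.30550263e+02 -2.05360524e-01] 0.5561765762332129 0.3564758643314234
s [ 5.13947707e+02 -2.32822983e+02 -1.98690387e-01] 1.2323933885320457 0.7860856033279979
ts [ 5.11003575e+02 -2.31734613e+02 -2.01519200e-01] 1.7256934924264442 0.9851655060670969
pad [ 503.49764925 -268.47574905   70.        ] btn [ 504.99883438 -261.12752183   50.        ] hinge [ 523.51345101 -170.49938618   68.        ] free [ 498.49369881 -292.96983976   70.        ]
pad px [[408.16932529 236.35135046]] [[227.27689971 249.27464013]]
vial1 [646.32704289 -21.01377406  45.        ]
vial2 [390.56119566  14.53832891  45.        ]
jar [ 404.99910474 -472.67998235   70.        ]
beaker [ 758.99639334 -192.62248372   80.        ]
solv [760.69702857 232.66149227 150.        ]
[[ 0.289 -0.957 -0.   ]
 [-0.957 -0.289 -0.   ]
 [ 0.     0.    -1.   ]] 1.15
```

```bash
cat >> h.py <<'E'
L=np.array([511.0,-231.7,0]); YAW=-0.2015
U=R.from_rotvec([0,0,YAW]).as_matrix()
def W(p): return U@np.array(p,float)+L
def rot(tilt=0): # tilt>0: body leans to -uy, tip points +uy
    base=np.column_stack([U[:,0],-U[:,1],-U[:,2]])
    return R.from_rotvec(U[:,0]*tilt).as_matrix()@base
def row(tip_local,tilt=0,cur=None):
    s=robot.read_state()
    p=np.array(s['tool_pos']); Rc=R.from_rotvec(s['ee_rot']).as_matrix()
    Rt=rot(tilt); tcp=W(tip_local)-19*Rt[:,2]
    d=Rc.T@(tcp-p)/200; w=R.from_matrix(Rc.T@Rt).as_rotvec()/1.5
    return np.r_[d,w].round(3)
def where():
    s=robot.read_state(); p=np.array(s['tool_pos']); Rc=R.from_rotvec(s['ee_rot']).as_matrix()
    tip=p+19*Rc[:,2]
    print("t",round(s['time_s'],2),"tip local",(U.T@(tip-L)).round(1),"F",np.round(s['wrist_force'],1),"open",round(s['opening'],2),"j",np.round(s['joint_pos'],2),"rot err deg",np.degrees(R.from_matrix(rot(0).T@Rc).as_rotvec()).round(1))
E
python3 - <<'E'
from h import *
where()
print(rot(0.4)[:,2]@U, row([0,-37.5,140]))
E
```

```text
t 1.15 tip local [-203.1 -513.5  218.6] F [-0.  -0.3 -0.4] open 1.0 j [ 1.2   0.6  -0.    1.6   0.    0.94 -0.08] rot err deg [-0.   0.  61.7]
[ 0.          0.38941834 -0.92106099] [-1.613 -2.023  0.393  0.    -0.    -0.718]
```

Call:
{"method": "jog_arm", "body": {"targets": [[[-0.8, -1, 0, 0, 0, -0.7, 1], [-0.8, -1, 0, 0, 0, -0.7, 1], [-0.8, -1, 0, 0, 0, -0.7, 1], [-0.8, -1, 0, 0, 0, -0.7, 1], [-0.8, -1, 0, 0, 0, -0.7, 1], [-0.8, -1, 0, 0, 0, -0.7, 1], [-0.8, -1, 0, 0, 0, -0.7, 1], [-0.8, -1, 0, 0, 0, -0.7, 1]]]}}

```text
time_s: 1.82
tool_pos: [357.5, -479.9, 238.2]
ee_rot: [-3.113, 0.416, -0.002]
wrist_force: [-1.0, -0.7, -0.0]
opening: 0.476
```

Run:
```python
from h import *
where()
print(row([0,-37.5,100]))
```

```text
t 1.82 tip local [-100.7 -273.9  219.2] F [-1.  -0.7 -0. ] open 0.48 j [ 1.05  0.46 -0.3   1.88  0.18  0.82  0.39] rot err deg [0.  0.1 3.7]
[ 4.260e-01 -1.211e+00  5.970e-01 -0.000e+00 -1.000e-03 -4.300e-02]
```

Call:
{"method": "jog_arm", "body": {"targets": [[[0.43, -1, 0.2, 0, 0, -0.04, 1], [0.43, -1, 0.2, 0, 0, -0.04, 1], [0.43, -1, 0.2, 0, 0, -0.04, 1], [0.43, -1, 0.2, 0, 0, -0.04, 1], [0.43, -1, 0.2, 0, 0, -0.04, 1], [0.43, -1, 0.2, 0, 0, -0.04, 1], [0.43, -1, 0.2, 0, 0, -0.04, 1], [0.43, -1, 0.2, 0, 0, -0.04, 1]]]}}

```text
time_s: 2.48
tool_pos: [492.4, -314.2, 197.5]
ee_rot: [3.123, -0.339, -0.001]
wrist_force: [0.1, -0.8, 0.1]
opening: 0.007
```

Run:
```python
from h import *
import cv2
where()
print(row([0,-37.5,80]))
cv2.imwrite("pics/w1.png",robot.camera("wrist")[:,:,::-1])
cv2.imwrite("pics/s1.png",robot.camera("scene")[:,:,::-1])
```

```text
t 2.48 tip local [ -1.8 -84.5 178.5] F [ 0.1 -0.8  0.1] open 0.01 j [ 0.69  0.5  -0.31  1.95  0.22  0.72  0.03] rot err deg [-0.  -0.   0.8]
[ 0.006 -0.235  0.493  0.     0.    -0.01 ]
```

View pics/w1.png

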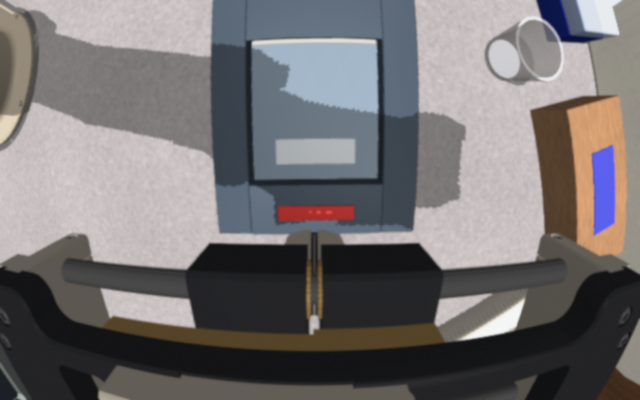

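View pics/s1.png

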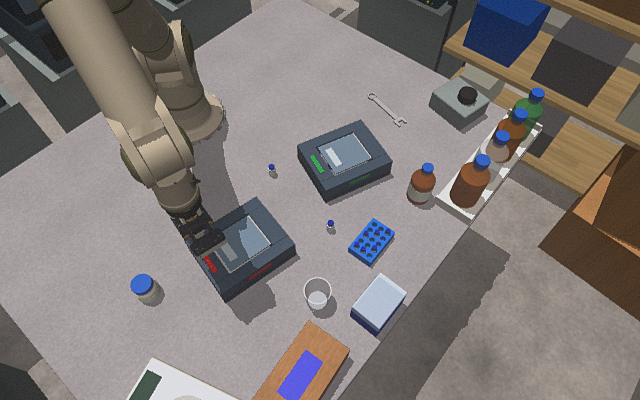

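```bash
cat >> h.py <<'E'
def wray(px,zl):
    s=robot.read_state(); Rc=R.from_rotvec(s['ee_rot']).as_matrix(); c=robot.get_calibration("wrist"); m=c['mtx']; H=np.array(c['hand_eye'])
    v=np.array([px[0]-m[0,2],px[1]-m[1,2]]); r=np.linalg.norm(v); th=r/m[0,0]
    d=np.r_[v/r*np.sin(th),np.cos(th)]; d=Rc@H[:3,:3]@d; o=Rc@H[:3,3]+s['tool_pos']
    P=o+d*(zl-o[2])/d[2]; return (U.T@(P-L)).round(1)
E
python3 - <<'E'
from h import *
for n,p in (("pad",(315.5,151.5)),("coverL",(251,110)),("coverR",(379,110)),("free",(315,181)),("hinge",(315,41))): print(n,wray(p,70))
E
```

```text
pad [ -0.3 -42.9  70. ]
coverL [-57.   -3.8  70. ]
coverR [56.9 -5.8 70. ]
free [ -1.3 -69.6  70. ]
hinge [ 1.1 57.3 70. ]
```

```bash
sed -i 's/^L=.*/L=np.array([510.4,-234.6,0])/' h.py
python3 - <<'E'
from h import *
where();print(row([0,-37.5,76]),row([0,-37.5,60]))
E
```

```text
Traceback (most recent call last):
  File "h.py", line 14, in <module>
    U=R.from_rotvec([0,0,YAW]).as_matrix()
                         ^^^
NameError: name 'YAW' is not defined
```

```bash
sed -i 's/^L=.*/L=np.array([510.4,-234.6,0]); YAW=-0.2015/' h.py
python3 - <<'E'
from h import *
where();print(row([0,-37.5,76]),row([0,-37.5,60]))
E
```

```text
t 2.58 tip local [ -2.6 -83.7 178.7] F [-0.3 -0.2 -0.2] open 0.01 j [ 0.69  0.49 -0.31  1.95  0.22  0.72  0.03] rot err deg [-0.1 -0.   1.1]
[ 0.009 -0.232  0.514  0.001  0.    -0.012] [ 0.009 -0.232  0.594  0.001  0.    -0.012]
```

Call:
{"method": "jog_arm", "body": {"targets": [[[0.01, -0.23, 0.25, 0, 0, -0.01, 1], [0.01, -0.23, 0.51, 0, 0, -0.01, 1], [0.01, -0.23, 0.51, 0, 0, -0.01, 1], [0.01, -0.23, 0.51, 0, 0, -0.01, 1], [0.01, -0.23, 0.51, 0, 0, -0.01, 1], [0.01, -0.23, 0.51, 0, 0, -0.01, 1]]]}}

```text
time_s: 3.08
tool_pos: [504.0, -272.0, 97.0]
ee_rot: [3.124, -0.321, 0.001]
wrist_force: [0.2, -0.8, 1.0]
opening: 0.012
```

Run:
```python
from h import *
where();print(row([0,-37.5,60]))
```

```text
t 3.08 tip local [  1.2 -37.9  78. ] F [ 0.2 -0.8  1. ] open 0.01 j [ 0.56  0.62 -0.24  2.05  0.3   0.5  -0.11] rot err deg [-0.1  0.1  0.2]
[-0.006 -0.002  0.09   0.001 -0.001 -0.002]
```

Call:
{"method": "jog_arm", "body": {"targets": [[[0, 0, 0.04, 0, 0, 0, 1], [0, 0, 0.06, 0, 0, 0, 1], [0, 0, 0.07, 0, 0, 0, 1], [0, 0, 0.08, 0, 0, 0, 1], [0, 0, 0.085, 0, 0, 0, 1], [0, 0, 0.085, 0, 0, 0, 1]]]}}

```text
time_s: 3.58
tool_pos: [504.6, -271.1, 80.1]
ee_rot: [3.124, -0.319, 0.003]
wrist_force: [-2.1, -1.3, 17.9]
opening: 0.006
```

Run:
```python
from h import *
where()
```

```text
t 3.58 tip local [  1.7 -36.9  61.1] F [-2.1 -1.3 17.9] open 0.01 j [ 0.55  0.65 -0.23  2.06  0.31  0.46 -0.12] rot err deg [-0.1  0.1  0.1]
```

Call:
{"method": "jog_arm", "body": {"targets": [[[0, 0.05, -0.2, 0, 0, 0, 1], [0, 0.2, -0.38, 0, 0, 0, 1], [0, 0.35, -0.55, 0, 0, 0, 1], [0, 0.5, -0.7, 0, 0, 0, 1], [0, 0.5, -0.8, 0, 0, 0, 1], [0, 0.5, -0.8, 0, 0, 0, 1], [0, 0.5, -0.8, 0, 0, 0, 1], [0, 0.5, -0.8, 0, 0, 0, 1]]]}}

```text
time_s: 4.25
tool_pos: [483.4, -367.2, 238.0]
ee_rot: [-3.125, 0.318, 0.002]
wrist_force: [-0.5, -0.1, 0.6]
opening: 0.006
```

Call:
{"method": "jog_arm", "body": {"targets": [[[0, 0, 0, 0, 0, 0, 1], [0, 0, 0, 0, 0, 0, 1], [0, 0, 0, 0, 0, 0, 1], [0, 0, 0, 0, 0, 0, 1], [0, 0, 0, 0, 0, 0, 1], [0, 0, 0, 0, 0, 0, 1], [0, 0, 0, 0, 0, 0, 1], [0, 0, 0, 0, 0, 0, 1]]]}}

```text
time_s: 4.92
tool_pos: [483.9, -367.9, 238.5]
ee_rot: [-3.125, 0.318, 0.0]
wrist_force: [-0.1, -0.2, 0.7]
opening: 0.005
```

Run:
```python
from h import *
import cv2
where(); 
cv2.imwrite("pics/w2.png",robot.camera("wrist")[:,:,::-1])
for t in("reset_top","cover_pad"):print(t,robot.pinpoint(t,"wrist")[:2])
cv2.imwrite("pics/s2.png",robot.camera("scene")[150:350,120:400,::-1].repeat(2,0).repeat(2,1))
print(row([0,-30,100],0.4))
```

```text
t 4.92 tip local [   0.7 -135.9  219.5] F [-0.1 -0.2  0.7] open 0.01 j [ 0.79  0.48 -0.34  1.86  0.21  0.84  0.15] rot err deg [ 0.  -0.   0.1]
reset_top [{'pixel': [312.7, 91.9], 'conf': 0.74}]
cover_pad []
[-0.004 -0.493  0.606  0.267 -0.    -0.001]
```

View pics/w2.png

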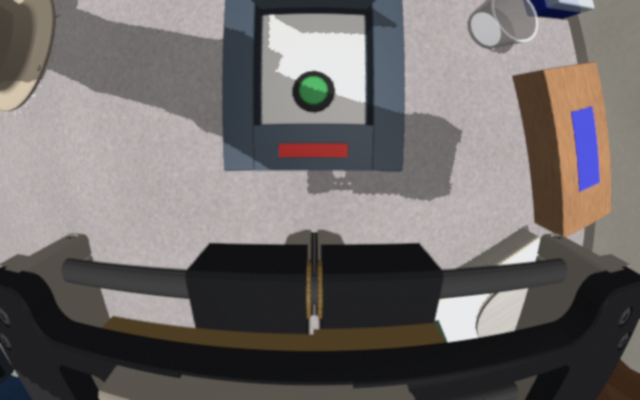

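View pics/s2.png

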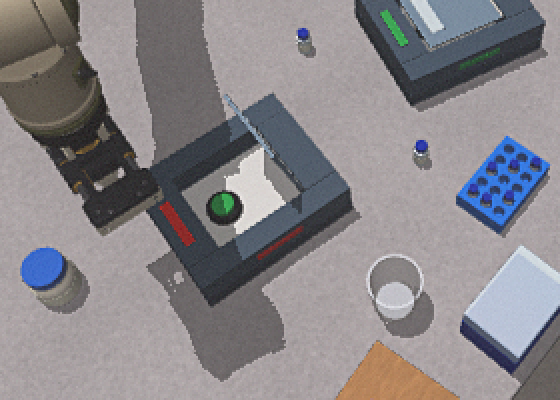

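Run:
```python
from h import *
print(wray((313.5,91.5),50))
print(row([0,-27,90],0.3),row([0,-27,60],0.3))
```

```text
[  0.5 -31.7  50. ]
[-0.004 -0.517  0.652  0.2   -0.    -0.001] [-0.004 -0.517  0.802  0.2   -0.    -0.001]
```

Call:
{"method": "jog_arm", "body": {"targets": [[[0, -0.15, 0.1, 0.1, 0, 0, 1], [0, -0.3, 0.2, 0.2, 0, 0, 1], [0, -0.5, 0.35, 0.2, 0, 0, 1], [0, -0.52, 0.5, 0.2, 0, 0, 1], [0, -0.52, 0.65, 0.2, 0, 0, 1], [0, -0.52, 0.65, 0.2, 0, 0, 1], [0, -0.52, 0.65, 0.2, 0, 0, 1]]]}}

```text
time_s: 5.7
tool_pos: [504.3, -265.9, 107.9]
ee_rot: [-2.827, 0.288, -0.04]
wrist_force: [-0.0, -0.1, 1.3]
opening: 0.002
```

Run:
```python
from h import *
import cv2
where(); 
cv2.imwrite("pics/s3.png",robot.camera("scene")[150:350,120:400,::-1].repeat(2,0).repeat(2,1))
print(row([0,-27,55],0.3),row([0,-27,44],0.3))
```

```text
t 5.7 tip local [  0.2 -26.2  89.8] F [-0.  -0.1  1.3] open 0.0 j [ 0.86  0.68 -0.47  1.97  0.    0.62  0.26] rot err deg [17.3 -0.1  0.1]
[-0.006  0.055  0.172 -0.    -0.    -0.001] [-0.006  0.072  0.225 -0.    -0.    -0.001]
```

View pics/s3.png

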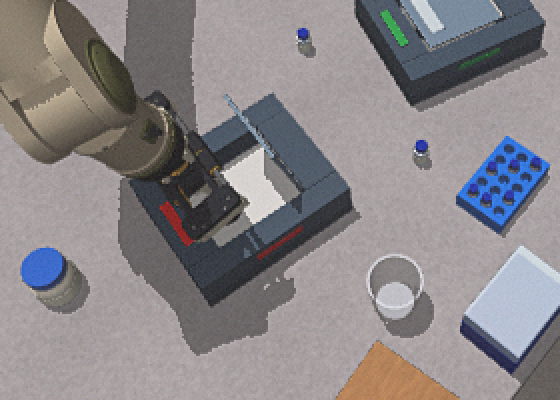

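Call:
{"method": "jog_arm", "body": {"targets": [[[0, 0.03, 0.1, 0, 0, 0, 1], [0, 0.055, 0.17, 0, 0, 0, 1], [0, 0.065, 0.2, 0, 0, 0, 1], [0, 0.07, 0.215, 0, 0, 0, 1], [0, 0.072, 0.225, 0, 0, 0, 1], [0, 0.072, 0.225, 0, 0, 0, 1]]]}}

```text
time_s: 6.25
tool_pos: [505.8, -267.7, 64.2]
ee_rot: [-2.83, 0.289, -0.047]
wrist_force: [-3.5, -2.7, 15.4]
opening: 0.001
```

Run:
```python
from h import *
where()
```

```text
t 6.25 tip local [  2.2 -27.8  46. ] F [-3.5 -2.7 15.4] open 0.0 j [ 0.84  0.75 -0.45  1.99  0.03  0.54  0.26] rot err deg [17.1  0.2  0.1]
```

Call:
{"method": "jog_arm", "body": {"targets": [[[0, 0.003, 0.012, 0, 0, 0, 1], [0, 0.003, 0.012, 0, 0, 0, 1], [0, 0.003, 0.012, 0, 0, 0, 1]]]}}

```text
time_s: 6.5
tool_pos: [505.9, -267.7, 63.5]
ee_rot: [-2.831, 0.288, -0.048]
wrist_force: [-8.1, -3.9, 35.1]
opening: 0.007
```

Run:
```python
from h import *
where()
print(row([0,-60,230],0.3))
```

```text
t 6.5 tip local [  2.3 -27.8  45.4] F [-8.1 -3.9 35.1] open 0.01 j [ 0.84  0.75 -0.45  1.99  0.03  0.54  0.26] rot err deg [17.1  0.2  0.1]
[-0.007 -0.117 -0.93   0.002 -0.003 -0.001]
```

Call:
{"method": "jog_arm", "body": {"targets": [[[0, -0.06, -0.19, 0, 0, 0, 1], [0, -0.1, -0.36, 0, 0, 0, 1], [0, -0.12, -0.55, 0, 0, 0, 1], [0, -0.12, -0.75, 0, 0, 0, 1], [0, -0.12, -0.93, 0, 0, 0, 1], [0, -0.12, -0.93, 0, 0, 0, 1], [0, -0.12, -0.93, 0, 0, 0, 1]]]}}

```text
time_s: 7.08
tool_pos: [499.1, -299.1, 247.2]
ee_rot: [-2.832, 0.289, -0.051]
wrist_force: [-0.6, -0.7, -0.4]
opening: 0.005
```

Run:
```python
from h import *
import cv2
where()
cv2.imwrite("pics/s4.png",robot.camera("scene")[150:350,120:400,::-1].repeat(2,0).repeat(2,1))
print(row([0,-60,240],0),row([0,95,240],0),row([0,95,150],0))
```

```text
t 7.08 tip local [  1.9 -59.9 229. ] F [-0.6 -0.7 -0.4] open 0.0 j [ 0.94  0.52 -0.52  1.84 -0.05  0.92  0.3 ] rot err deg [17.   0.3  0.1]
[-0.004 -0.042 -0.058 -0.199 -0.002 -0.001] [-0.006 -0.783  0.169 -0.199 -0.002 -0.001] [-0.007 -0.651  0.6   -0.199 -0.002 -0.001]
```

View pics/s4.png

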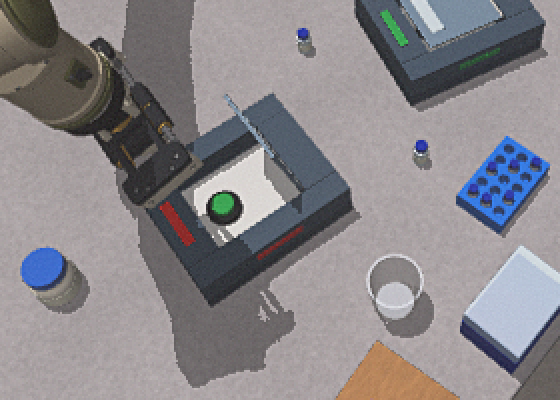

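Call:
{"method": "jog_arm", "body": {"targets": [[[0, -0.04, -0.06, -0.1, 0, 0, 1], [0, -0.1, -0.06, -0.2, 0, 0, 1], [0, -0.3, 0.0, -0.2, 0, 0, 1], [0, -0.5, 0.08, -0.2, 0, 0, 1], [0, -0.65, 0.13, -0.2, 0, 0, 1], [0, -0.78, 0.16, -0.2, 0, 0, 1], [0, -0.78, 0.16, -0.2, 0, 0, 1], [0, -0.78, 0.16, -0.2, 0, 0, 1]]]}}

```text
time_s: 7.8
tool_pos: [530.0, -140.3, 258.5]
ee_rot: [-3.126, 0.311, 0.002]
wrist_force: [-1.0, -0.5, -0.4]
opening: 0.009
```

Run:
```python
from h import *
where()
print(row([0,75,160],0))
```

```text
t 7.8 tip local [  0.3  96.4 239.5] F [-1.  -0.5 -0.4] open 0.01 j [ 0.45  0.39 -0.4   1.96  0.2   0.83 -0.26] rot err deg [ 0.  -0.1 -0.2]
[-0.002  0.107  0.398 -0.     0.001  0.002]
```

Call:
{"method": "jog_arm", "body": {"targets": [[[0, 0, 0.2, 0, 0, 0, 1], [0, 0, 0.4, 0, 0, 0, 1], [0, 0.05, 0.41, 0, 0, 0, 1], [0, 0.1, 0.41, 0, 0, 0, 1], [0, 0.1, 0.41, 0, 0, 0, 1], [0, 0.1, 0.41, 0, 0, 0, 1]]]}}

```text
time_s: 8.3
tool_pos: [526.7, -164.1, 178.9]
ee_rot: [3.124, -0.323, 0.003]
wrist_force: [-0.3, 0.5, 0.4]
opening: 0.006
```

Run:
```python
from h import *
import cv2
where()
cv2.imwrite("pics/s5.png",robot.camera("scene")[150:350,120:400,::-1].repeat(2,0).repeat(2,1))
for i,th in enumerate(np.arange(1.3,-0.11,-0.1)):
    r=92+i*1.1
    tip=[0,62.5-r*np.cos(th)+2*np.sin(th)+7.5,68+r*np.sin(th)+2*np.cos(th)]
    print(round(th,2),np.round(tip,1),row(tip,0))
```

```text
t 8.3 tip local [  1.9  72.4 159.9] F [-0.3  0.5  0.4] open 0.01 j [ 0.46  0.49 -0.36  2.04  0.28  0.65 -0.29] rot err deg [-0.   0.1  0.3]
1.3 [  0.   47.3 157.2] [-0.009  0.129  0.014  0.    -0.002 -0.002]
1.2 [  0.   38.1 155.5] [-0.009  0.175  0.023  0.    -0.002 -0.002]
1.1 [  0.   29.1 152.9] [-0.009  0.22   0.036  0.    -0.002 -0.002]
1.0 [  0.   20.2 149.3] [-0.009  0.265  0.054  0.    -0.002 -0.002]
0.9 [  0.   11.6 144.8] [-0.009  0.307  0.076  0.    -0.002 -0.002]
0.8 [  0.    3.5 139.3] [-0.009  0.348  0.103  0.    -0.002 -0.002]
0.7 [  0.   -4.1 133. ] [-0.009  0.386  0.135  0.    -0.002 -0.002]
0.6 [  0.  -11.2 125.9] [-0.009  0.421  0.17   0.    -0.002 -0.002]
0.5 [  0.  -17.5 118.1] [-0.009  0.453  0.21   0.    -0.002 -0.002]
0.4 [  0.  -23.1 109.5] [-0.009  0.481  0.253  0.    -0.002 -0.002]
0.3 [  0.  -27.8 100.3] [-0.009  0.505  0.298  0.    -0.002 -0.002]
0.2 [  0.  -31.6  90.6] [-0.009  0.524  0.347  0.    -0.002 -0.002]
0.1 [  0.  -34.5  80.5] [-0.009  0.538  0.398  0.    -0.002 -0.002]
-0.0 [  0.  -36.3  70. ] [-0.009  0.547  0.45   0.    -0.002 -0.002]
-0.1 [  0.  -37.1  59.3] [-0.009  0.551  0.504  0.    -0.002 -0.002]
```

View pics/s5.png

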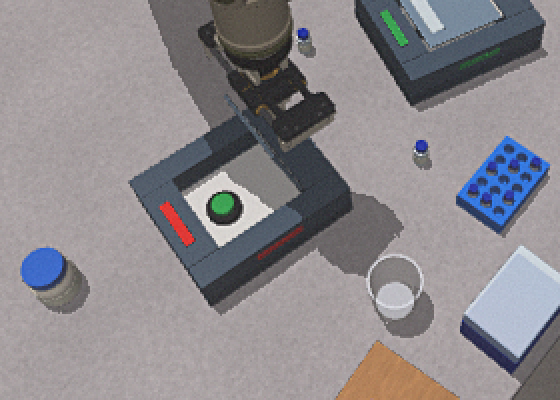

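Finger stands behind the open cover (cover top edge near (230,98) to (300,200), button clear). Push along the arc to about 0.5 rad.

Call:
{"method": "jog_arm", "body": {"targets": [[[0, 0.13, 0.015, 0, 0, 0, 1], [0, 0.175, 0.025, 0, 0, 0, 1], [0, 0.22, 0.035, 0, 0, 0, 1], [0, 0.265, 0.055, 0, 0, 0, 1], [0, 0.31, 0.075, 0, 0, 0, 1], [0, 0.35, 0.105, 0, 0, 0, 1], [0, 0.39, 0.135, 0, 0, 0, 1], [0, 0.42, 0.17, 0, 0, 0, 1]]]}}

```text
time_s: 9.02
tool_pos: [509.0, -245.4, 142.6]
ee_rot: [3.125, -0.319, -0.0]
wrist_force: [0.2, 2.2, 0.5]
opening: 0.006
```

Run:
```python
from h import *
import cv2
where()
cv2.imwrite("pics/s6.png",robot.camera("scene")[150:350,120:400,::-1].repeat(2,0).repeat(2,1))
for i,th in enumerate(np.arange(1.3,-0.11,-0.1)):
    r=92+i*1.1
    tip=[0,62.5-r*np.cos(th)+2*np.sin(th)+7.5,68+r*np.sin(th)+2*np.cos(th)]
    if i>6:print(round(th,2),np.round(tip,1),row(tip,0))
```

```text
t 9.02 tip local [  0.8 -10.9 123.6] F [0.2 2.2 0.5] open 0.01 j [ 0.58  0.56 -0.34  2.04  0.32  0.6  -0.18] rot err deg [-0.  -0.   0.1]
0.6 [  0.  -11.2 125.9] [-0.001 -0.004 -0.018  0.     0.001 -0.002]
0.5 [  0.  -17.5 118.1] [-0.001  0.028  0.021  0.     0.001 -0.002]
0.4 [  0.  -23.1 109.5] [-0.001  0.056  0.064  0.     0.001 -0.002]
0.3 [  0.  -27.8 100.3] [-0.001  0.08   0.11   0.     0.001 -0.002]
0.2 [  0.  -31.6  90.6] [-0.001  0.099  0.158  0.     0.001 -0.002]
0.1 [  0.  -34.5  80.5] [-0.001  0.113  0.209  0.     0.001 -0.002]
-0.0 [  0.  -36.3  70. ] [-0.     0.122  0.261  0.     0.001 -0.002]
-0.1 [  0.  -37.1  59.3] [-0.     0.126  0.315  0.     0.001 -0.002]
```

View pics/s6.png

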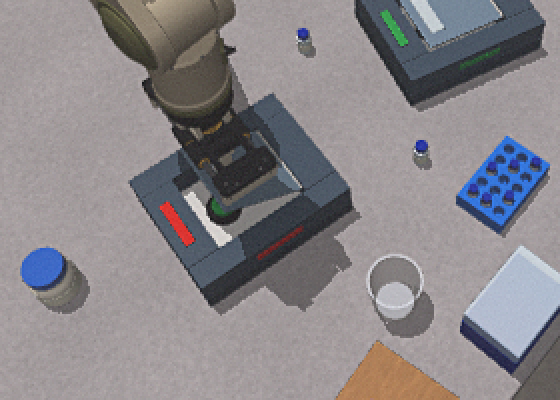

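Call:
{"method": "jog_arm", "body": {"targets": [[[0, 0.03, 0.02, 0, 0, 0, 1], [0, 0.055, 0.065, 0, 0, 0, 1], [0, 0.08, 0.11, 0, 0, 0, 1], [0, 0.1, 0.16, 0, 0, 0, 1], [0, 0.115, 0.21, 0, 0, 0, 1], [0, 0.12, 0.26, 0, 0, 0, 1], [0, 0.125, 0.29, 0, 0, 0, 1], [0, 0.125, 0.305, 0, 0, 0, 1]]]}}

```text
time_s: 9.73
tool_pos: [504.1, -268.8, 81.0]
ee_rot: [-3.125, 0.318, 0.002]
wrist_force: [-1.7, 0.5, 9.9]
opening: 0.007
```

Call:
{"method": "jog_arm", "body": {"targets": [[[0, 0, 0.0, 0, 0, 0, 1], [0, 0, 0.0, 0, 0, 0, 1]]]}}

```text
time_s: 9.9
tool_pos: [504.1, -268.9, 82.0]
ee_rot: [3.125, -0.318, -0.001]
wrist_force: [-0.7, 0.5, 2.6]
opening: 0.004
```

Run:
```python
from h import *
where()
```

```text
t 9.9 tip local [  0.7 -34.9  63. ] F [-0.7  0.5  2.6] open 0.0 j [ 0.58  0.65 -0.28  2.06  0.38  0.48 -0.19] rot err deg [-0.  -0.   0.1]
```

Call:
{"method": "jog_arm", "body": {"targets": [[[0, 0, 0.006, 0, 0, 0, 1], [0, 0, 0.012, 0, 0, 0, 1], [0, 0, 0.015, 0, 0, 0, 1], [0, 0, 0.015, 0, 0, 0, 1]]]}}

```text
time_s: 10.23
tool_pos: [504.2, -268.9, 80.3]
ee_rot: [3.125, -0.318, 0.0]
wrist_force: [-4.2, 2.2, 18.4]
opening: 0.006
```

18 N at the same depth as the first press, so it is on the stop. Release upward.

Call:
{"method": "jog_arm", "body": {"targets": [[[0, 0, -0.1, 0, 0, 0, 1], [0, 0, -0.25, 0, 0, 0, 1], [0, 0.15, -0.4, 0, 0, 0, 1], [0, 0.35, -0.6, 0, 0, 0, 1], [0, 0.5, -0.8, 0, 0, 0, 1], [0, 0.5, -0.8, 0, 0, 0, 1], [0, 0.5, -0.8, 0, 0, 0, 1], [0, 0.5, -0.8, 0, 0, 0, 1]]]}}

```text
time_s: 10.9
tool_pos: [483.7, -367.9, 239.8]
ee_rot: [3.124, -0.322, 0.002]
wrist_force: [0.1, 1.2, -0.3]
opening: 0.006
```

Call:
{"method": "jog_arm", "body": {"targets": [[[0, 0, 0, 0, 0, 0, 1], [0, 0, 0, 0, 0, 0, 1], [0, 0, 0, 0, 0, 0, 1], [0, 0, 0, 0, 0, 0, 1], [0, 0, 0, 0, 0, 0, 1], [0, 0, 0, 0, 0, 0, 1], [0, 0, 0, 0, 0, 0, 1], [0, 0, 0, 0, 0, 0, 1]]]}}

```text
time_s: 11.57
tool_pos: [484.1, -366.8, 239.1]
ee_rot: [-3.125, 0.318, 0.0]
wrist_force: [0.3, 0.7, 0.2]
opening: 0.002
```

Run:
```python
from h import *
import cv2
where()
cv2.imwrite("pics/s7.png",robot.camera("scene")[150:350,120:400,::-1].repeat(2,0).repeat(2,1))
cv2.imwrite("pics/w7.png",robot.camera("wrist")[:,:,::-1])
cv2.imwrite("pics/s7f.png",robot.camera("scene")[:,:,::-1])
```

```text
t 11.57 tip local [   0.7 -134.8  220.1] F [0.3 0.7 0.2] open 0.0 j [ 0.84  0.48 -0.41  1.86  0.25  0.85  0.1 ] rot err deg [ 0.  -0.   0.1]
```

View pics/s7.png

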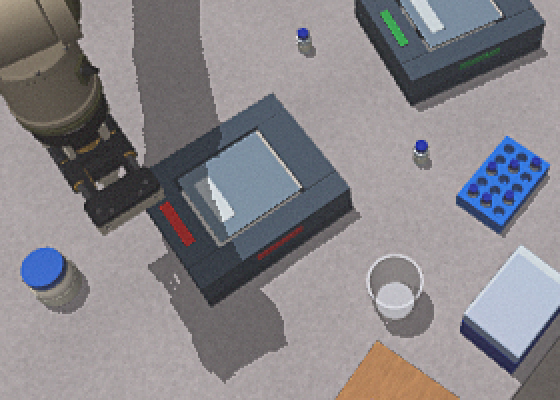

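View pics/w7.png

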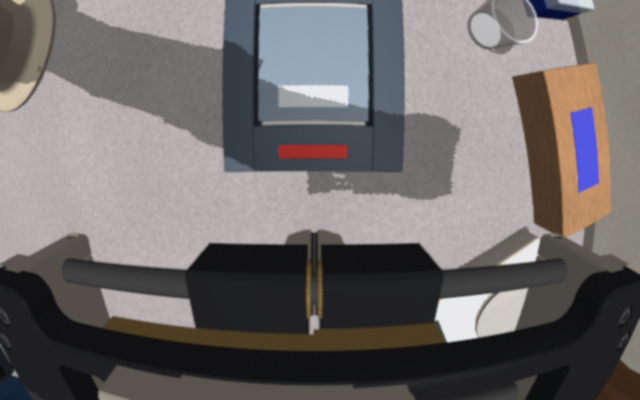

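View pics/s7f.png

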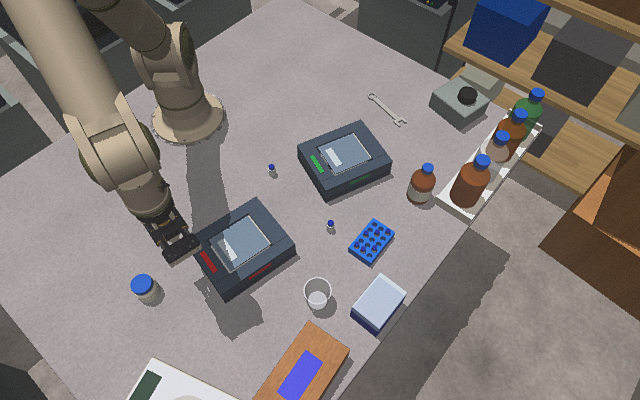

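The red loader's cover is flush 1.3 s after release: its free edge is at wrist rows ~122–126 and the pad is at (313,96). The spare is shut, and the vials at (271,168) and (330,224) and the rack are where they were.

Run:
```python
from rig import robot
print(robot.sign_off())
```

```text
the job is handed in; nothing more can be done
None
```

The red-lamp loader has been reset and the job handed in at about 12 s of the 61 s allowed; the sign-off gave no verdict. I pressed its pad to the stop (18 N) and the cover popped open. I then pressed the green button to its bottom (35 N) with the tool tilted away from the open cover. Last, I swept the cover shut from behind with the closed fingers, pressed it to its stop (18 N) and backed off.

**Last checks:** 1.3 s after release the pictures showed the red loader's cover flush and the other loader's cover shut. The bystanders in view looked unmoved, and the tool was clear with no wrist force. I judged these by eye in the pictures and did not measure the cover angle. The button had sprung back up in the picture taken before the cover was closed.

**Disagreements:** The top, scene and wrist cameras placed the loader about 5 mm apart, so I worked with a position in between; this was well within the size of the pad and the button. On closing, the first push stopped just short of a firm stop (2.6 N), so I pressed further before letting go.

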